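# Gauge the gap of the strip die

### The arm

A 7-joint arm with a two-finger parallel gripper is mounted at the origin on the work surface. World frame = base frame: x ahead of the robot, y to its left, z up, the work surface at z = 0. Lengths are in m, angles in rad, forces in N, time in s.
With the tool pointing down it reaches from about 0.425 to 0.875 m from the base axis. Payload 4.7 kg.
Tool frame: the origin (TCP) lies on the mounting face of the last link; the fingertips stand 182 mm ahead of it and the grasp point (between the pads) lies 164 mm ahead of it; z points along the fingers, y is the direction in which the jaws open and shut (so a half turn about z gives the same grasp; the last joint's range is limited). The gripper opens to 87 mm and grips with 3 to 60 N. Pads are 19 mm wide; open, the fingers measure 117 mm over their backs; the gripper's body (75 mm by 190 mm) begins 51 mm behind the grasp point.
Start: joints at [-1.122, 0.321, -0.07, 1.45, 0.023, 1.371, -0.057], TCP at [0.274, 0.59, 0.405] pointing down, gripper open.
Joint ranges: [-2.86, 2.86], [-0.3, 2.09], [-1.38, 1.24], [0.06, 2.45], [-1.56, 4.7], [0.09, 2.05], [-2.69, 2.69]. Speed limits (rad/s): [2.57, 2.57, 3.14, 3.14, 3.14, 3.14, 3.14].

### API

Orientations are given as a rotation vector (axis times angle).
In Python, from bench import ctrl gives the robot as it stands. The module is installed in compiled form; this text tells all that it offers.
- The arm moves only by the tool play_rows, never from a script. Its argument "targets" is text: rows parted by semicolons, each of 7 numbers parted by spaces: the shift along the tool's x, y, z in cm, then the turn, a rotation vector about the tool's x, y, z in rad, then the opening, from -1 (shut) to 1 (fully open). In form: x y z ax ay az grip; .... A call has 1 to 20 rows; each row shifts and turns the pose as measured when the row begins, along the tool's axes as they then stand; what a row does not reach is not made up. A row lasts 1/8 s, in which the tool goes at most 62.5 mm and 10.7 degrees, less where a joint would pass 70% of its speed; a pose out of reach is approached as far as the arm can. A call is refused whole if a number of a shift passes 6.25 or a number of a turn 0.188, either way. A call with a gripper value outside its range is refused whole. The fingers move at their own pace and stop on an object; "newtons" is the grip in N (left out, the last holds). Time passes only in rows, so rows that do not move let the fingers close. It gives the time, the measured TCP pose, the force and the opening at its end, in the units of the state.
- ctrl.get_state(): the state, without advancing time (a new reading comes with each control period).
- ctrl.get_image(name): name is "side" or "top" or "wrist"; returns a dict with "pixels" (400x640x3 uint8, blue, green, red), "depth" (400x640 float32, m along the optical axis (not along the pixel's ray), 0 where there is no reading), "intrinsics" (3x3 intrinsics, pixels), "R" (3x3) and "t" (3): a world point X has camera coordinates R X + t. Camera axes: x right, y down, z forward; pixel columns grow to the right and rows downward; lengths in m; the calibration is good to about 2 mm. A picture is of the moment at which its call begins.
- ctrl.close_job(): hands the job in, once; it reports no verdict.
The state is a dict: "time": time; "joint_positions": joint angles; "qd": joint speeds; "joint_torque": joint torques, N m; "position": TCP position; "tool_rot": TCP orientation; "ft_force": force on the tool from outside, world axes, zero at the start; "torque": the same for the moment, N m; "grip_width": opening from 0.0 (shut) to 1.0 (fully open).
Only numpy, scipy, OpenCV 4.12 (cv2) and the standard library are available. Lean on these libraries where they do the work, as an engineer would, in place of code of your own. Each camera call takes 0.05 s, during which the arm holds its last target.

### The job

Get the clay strip die ready for use: take the blue-knobbed index pin from the rack and drop it fully home in the round hole of the jig's pin block. Then lift out the orange-handled taper gauge and slide its blade upright down between the middles of the two upright plates, flat sides to the plates, until it drags snugly on both and the brass plate just gives, no more than 4 mm and never forced wide. Finish still gripping the gauge, holding it at that depth; leave the other things on the table alone.

Things in the scene. Friction and masses are not known exactly. Their poses are not given: they have to be found in the camera images.
- jig: Jig, fixed: grey base 120 (x) x 200 (y) x 12 mm; aluminium pin block 44 x 44 mm, top at 80 mm, at its y = -60 mm; two upright plates facing across a slot at its y = +40 mm. Origin: centre of its underside. x: across the slot, from steel set plate to brass spring plate; y: along the slot; z up. On the left or the right of the table, turned up to 0.4 rad either way.
- pin_hole (a point): Mouth centre of the round hole in the top of the jig's pin block: 15 mm diameter with a small bevel, straight down through the 30 mm block, open beneath. 80 mm above the table. Axes as the jig.
- set_plate: Steel upright plate, rigid, 10 mm thick, 60 mm along the slot, set to a different place across the slot each time. Origin: bottom edge of its inner face (the one toward the slot), mid-slot, 12 mm above the table; axes as the jig, the slot lies on its +x side.
- set_lip (a point): Point on the steel set plate's inner face at the throat, mid-slot, 95 mm above the table. Above the throat both plates flare outwards by 5 mm each over 10 mm of height up to their tops (105 mm above the table), a lead-in; below it the faces are vertical and parallel for 83 mm, down to the base. Axes as the jig.
- spring_lip (a point): The matching point on the inner face of the brass spring plate (10 mm thick, 60 mm along the slot), 95 mm above the table, straight across from set_lip. The gap between the two plates is 5 to 8 mm as found.
- spring_plate (a joint): How far the brass spring plate has been pushed back from its stop, away from the steel plate, in m: 0 as found, at most 0.009. It is pressed towards the stop with 8 N plus 1.2 N per mm of push-back.
- rack: Wooden gauge rack, fixed, 62 (x) x 160 (y) x 110 mm tall: a 25 mm board on two end legs. Taper gauge hangs in a 17 x 27 mm slot at its y = +45 mm, index pin in a 15 mm hole at its y = -45 mm. Origin: centre of its underside. Turned up to 0.4 rad either way.
- gauge: Taper gauge, 0.10-0.17 kg, hanging upright in the rack by its handle. Steel blade 95 mm long, 22 mm wide (y); thickness (x) tapers on both sides from 2.4 mm at the tip to 13.8 mm at the handle. Orange handle 22 (x) x 36 (y) x 55 mm tall. Origin: middle of the blade's tip; z up through the handle, 150 mm overall. In the rack its axes are the rack's, its tip 15 mm above the table.
- gauge_handle (a point): Middle of the orange handle, on the gauge's axis 122 mm above the blade tip (137 mm above the table in the rack).
- index_pin: Index pin, 0.07-0.14 kg, standing in the rack's round hole: steel shaft 12 mm diameter, 40 mm long, tapered tip, under a round blue knob 25 mm diameter, 32 mm tall, whose shoulder rests on the rack (or the pin block). Origin: centre of the tip; z up, 72 mm overall. In the rack its tip is 70 mm above the table.
- pin_knob (a point): Middle of the blue knob, on the pin's axis 56 mm above the pin's tip (16 mm above its shoulder).
- glaze_jar: Bystander, loose: white-capped glaze jar, 64 mm wide, 90 mm tall. Leave it alone.
- bowl: Bystander, loose: terracotta bowl, 120 mm wide, 50 mm tall. Leave it alone.
- bisque_tile: Bystander, loose: fired terracotta tile, 100 x 100 x 12 mm. Leave it alone.
- spatula: Bystander, loose: spatula lying flat, 160 mm long. Leave it alone.
- brush: Bystander, loose: brush lying flat, 170 mm long. Leave it alone.
- wood_rib: Bystander, loose: thin wooden rib, 110 x 50 x 8 mm. Leave it alone.
- water_mug: Bystander, loose: blue mug, 80 mm wide, 90 mm tall. Leave it alone.

How it is judged:
On the way, in this order (a step that is already met when the one before it is completed fails the run):
1. the index pin is fully home in the pin block and let go (z of index_pin in the frame of pin_hole below -0.035 m and horizontal distance between pin_knob and pin_hole below 0.006 m and angle between index_pin's own z axis and vertical below 0.15 rad and contact force between the fingers and index_pin below 0.1 N), for 0.2 s.
2. the gripped gauge has been lifted clear of the rack (z of gauge in the frame of rack above 0.09 m and contact force between the fingers and gauge above 1.5 N and contact force between gauge and rack below 0.1 N), for 0.1 s.
3. the blade is between the plates and drags on both (z of gauge in the frame of set_lip between -0.082 and -0.012 m and y of gauge in the frame of set_lip between -0.02 and 0.02 m and angle between gauge's own z axis and vertical below 0.15 rad and angle between the x axis of gauge and the x axis of jig, either way round below 0.2 rad and contact force between gauge and set_plate above 0.8 N and contact force between gauge and jig above 0.8 N and value of joint spring_plate between 0.0004 and 0.004 m and contact force between the fingers and gauge above 1.5 N and contact force between gauge and rack below 0.1 N), for 0.2 s.
At the end, for the whole second after the job is handed in: Pin upright, tip 35 mm or more down its hole, let go. Gauge at rest in the fingers (over 1.5 N), off the rack, upright to 0.15 rad, faces along plates to 0.2 rad, tip 12 to 82 mm below the throat, within 20 mm of mid-slot, over 0.8 N on both plates, brass plate pushed back 0.4 to 4 mm (all of step 1 and all of step 3 and linear speed of gauge below 0.01 m/s); the arm keeps its last pose, push and grip.
It fails at once if the brass plate is forced wide (over 7 mm) (value of joint spring_plate above 0.007 m).
It fails at once if a bystander is moved more than 30 mm (distance of any of glaze_jar, bowl, bisque_tile, spatula, brush, wood_rib, water_mug from where it was at the start of the episode above 0.03 m).
It also fails if it takes over 69 s, if anything falls off the work surface, if the arm or the gripper's body presses on something with over 40 N, if the wrist force passes 120 N, or if a joint passes its speed limit or range.

## Working session

There is one attempt and no reset: what is moved stays moved. The work goes in short steps, Python scripts to look and compute and a tool call to move; the robot and the scene stay as the last step left them, time stands still between calls to the robot, and variables do not carry over. Pictures are saved under pics/ and viewed, and the job is handed in when it is done.

Besides the shell and the picture viewer there is one more tool, called after "Emit:" by a JSON object that holds its "method" and its "body", one argument or row to a line. play_rows: Moves the arm, as the interface text tells. Its arguments: {"type":"object","properties":{"targets":{"type":"string"},"newtons":{"type":"number"}},"required":["targets"]}

```bash
mkdir -p pics; cat > h.py <<'E'
import numpy as np, cv2
from bench import ctrl
from scipy.spatial.transform import Rotation as Ro
def grab(n,tag):
    d=ctrl.get_image(n); cv2.imwrite(f'pics/{tag}.png',d['pixels']); np.savez(f'pics/{tag}.npz',**{k:np.array(v) for k,v in d.items()}); return d
def load(tag): return dict(np.load(f'pics/{tag}.npz'))
def world(d,mask=None):
    K=d['intrinsics'];z=d['depth'];v,u=np.indices(z.shape)
    c=np.stack([(u-K[0,2])/K[0,0]*z,(v-K[1,2])/K[1,1]*z,z],-1)
    return (c-d['t'])@d['R']   # R^T (c-t)
def ray(d,u,v,h):
    K=d['intrinsics'];r=d['R'].T@np.array([(u-K[0,2])/K[0,0],(v-K[1,2])/K[1,1],1]);o=-d['R'].T@d['t']
    return o+r*(h-o[2])/r[2]
E
python3 - <<'E'
from h import *
for n in ['side','top','wrist']:
    d=grab(n,n+'0'); print(n,-d['R'].T@d['t'],d['R'][2],d['intrinsics'][0,0])
s=ctrl.get_state();print(s)
E
```

```text
side [ 0.08290385 -0.45263716  0.87386366] [ 0.46543125  0.47907416 -0.74421886] 394.66550435562084
top [0.36969728 0.01761239 1.11612703] [ 0.18402983  0.00977136 -0.98287209] 384.1053485518502
wrist [0.21300006 0.61799823 0.38262117] [ 0.2213443  -0.10496563 -0.96953026] 304.25565087670475
{'time': 0.15, 'joint_positions': array([-1.12187311,  0.32162451, -0.07004925,  1.45140895,  0.02258364,
        1.3707838 , -0.05691202]), 'qd': array([ 0.00059577, -0.00226358, -0.00105023, -0.00345576, -0.00167764,
        0.00019589,  0.00053407]), 'joint_torque': array([-2.33088012e-04, -4.91794324e+01, -4.04824410e-01, -3.12877965e+01,
       -6.41464186e-02,  4.04813269e-02,  9.59790805e-05]), 'position': array([0.27378962, 0.58935132, 0.40392349]), 'tool_rot': array([-6.77638090e-01, -3.06740301e+00,  2.23105322e-03]), 'ft_force': array([-0.55035388, -0.74181124,  0.3740418 ]), 'torque': array([-0.00454202,  0.04022634,  0.00383662]), 'grip_width': 0.9991571865273183}
```

View pics/top0.png

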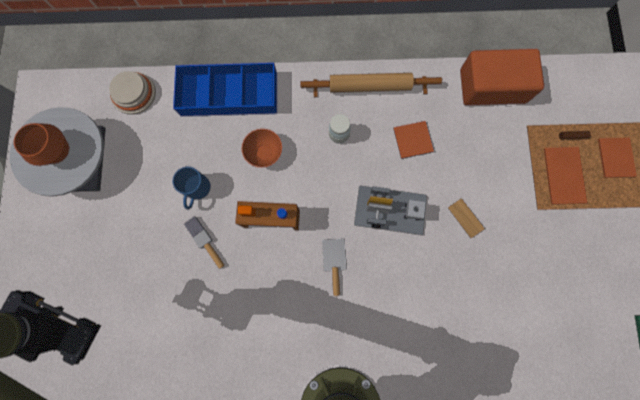

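View pics/side0.png

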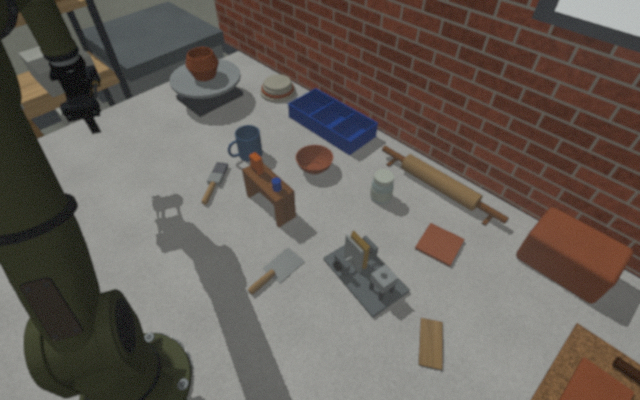

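View pics/wrist0.png

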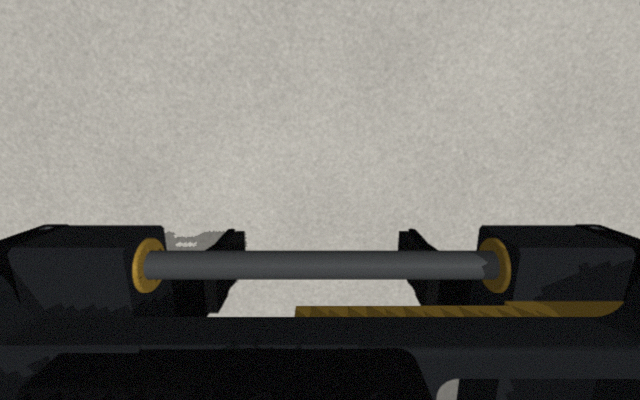

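The top view shows the rack at about (267,215), with the orange handle at (245,210) and the blue knob at (282,213). The jig is at about (391,210), with the brass plate at (380,202) and the pin block at (416,209). Next I'll measure them.

```bash
cat > m.py <<'E'
from h import *
for tag in ['top0','side0']:
    d=load(tag);W=world(d);hsv=cv2.cvtColor(d['pixels'],cv2.COLOR_BGR2HSV)
    print(tag)
    v,u=np.indices(W.shape[:2])
    near=(W[...,0]>.3)&(W[...,0]<.75)&(abs(W[...,1])<.35)&(d['depth']>0)
    def rep(n,m):
        if m.sum()<3: print(n,m.sum());return
        print(n,m.sum(),'px',u[m].mean().round(1),v[m].mean().round(1),'med',np.median(W[m],0).round(4),'mn',W[m].min(0).round(3),'mx',W[m].max(0).round(3))
        return m
    H,S,V=[hsv[...,i] for i in range(3)]
    rep('orangetop',near&(W[...,2]>.155)&(W[...,2]<.18)&(H<20)&(S>150))
    rep('bluetop',near&(W[...,2]>.13)&(W[...,2]<.155)&(H>100)&(H<135)&(S>100))
    for nm,lo,hi in [('racktop',.103,.117)]:
        m=near&(W[...,2]>lo)&(W[...,2]<hi)&(H<25)&(S>60)&(W[...,1]>0);rep(nm,m)
        print(cv2.minAreaRect(W[m][:,:2].astype(np.float32)))
    m=near&(W[...,2]>.06)&(W[...,2]<.11)&(W[...,1]<0)&(W[...,1]>-.3)&(S<80);rep('pinblock/plates',m)
    m=near&(W[...,2]>.007)&(W[...,2]<.018)&(W[...,1]<0)&(W[...,1]>-.25)&(S<60)&(W[...,0]>.42)&(W[...,0]<.6);rep('base',m)
    if m.sum()>5:print(cv2.minAreaRect(W[m][:,:2].astype(np.float32)))
d=load('top0');c=d['pixels'][170:250,220:450];cv2.imwrite('pics/topc.png',cv2.resize(c,None,fx=3.4,fy=3.4,interpolation=cv2.INTER_CUBIC))
d=load('side0');c=d['pixels'][220:320,310:430];cv2.imwrite('pics/sidec.png',cv2.resize(c,None,fx=5,fy=5,interpolation=cv2.INTER_CUBIC))
E
python3 m.py
```

```text
top0
orangetop 127 px 245.0 210.0 med [0.5233 0.2279 0.1637] mn [0.513 0.211 0.155] mx [0.534 0.246 0.169]
bluetop 75 px 281.4 212.9 med [0.5166 0.1397 0.1404] mn [0.507 0.128 0.13 ] mx [0.53  0.151 0.146]
racktop 1124 px 267.3 214.3 med [0.5158 0.1809 0.1093] mn [0.486 0.104 0.103] mx [0.557 0.267 0.117]
((0.5210466980934143, 0.185280442237854), (0.16092151403427124, 0.06264191120862961), 85.77523040771484)
pinblock/plates 568 px 394.6 203.4 med [ 0.5324 -0.1743  0.0778] mn [ 0.488 -0.244  0.06 ] mx [ 0.75  -0.007  0.108]
base 1632 px 389.3 212.3 med [ 0.5251 -0.1719  0.0112] mn [ 0.434 -0.25   0.007] mx [ 0.599 -0.009  0.018]
((0.5161994099617004, -0.12971153855323792), (0.24033372104167938, 0.16498927772045135), 89.91047668457031)
side0
orangetop 63 px 255.0 157.3 med [0.5207 0.2251 0.163 ] mn [0.511 0.21  0.156] mx [0.532 0.243 0.167]
bluetop 59 px 275.8 181.8 med [0.5129 0.1352 0.1401] mn [0.504 0.126 0.13 ] mx [0.526 0.149 0.144]
racktop 723 px 267.2 183.0 med [0.509  0.1804 0.1086] mn [0.482 0.102 0.103] mx [0.556 0.266 0.117]
((0.5189940333366394, 0.1835080087184906), (0.1622709482908249, 0.06391864269971848), 85.27190399169922)
pinblock/plates 880 px 369.8 258.2 med [ 0.5305 -0.1503  0.0778] mn [ 0.491 -0.246  0.06 ] mx [ 0.75  -0.009  0.106]
base 1587 px 363.1 282.1 med [ 0.5078 -0.1745  0.0104] mn [ 0.441 -0.25   0.007] mx [ 0.598 -0.023  0.018]
((0.5239405035972595, -0.13502168655395508), (0.14398695528507233, 0.23840594291687012), 5.433166027069092)
```

```bash
ls pics
```

```text
side0.npz
side0.png
sidec.png
top0.npz
top0.png
topc.png
wrist0.npz
wrist0.png
```

View pics/topc.png

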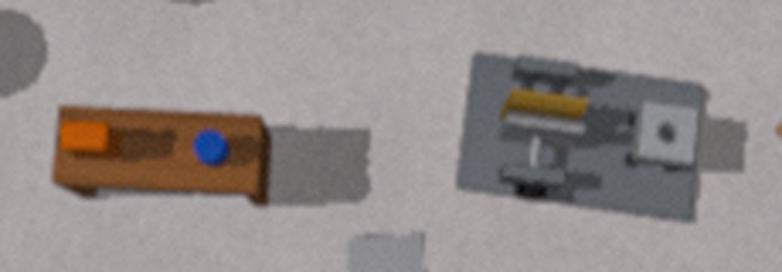

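View pics/sidec.png

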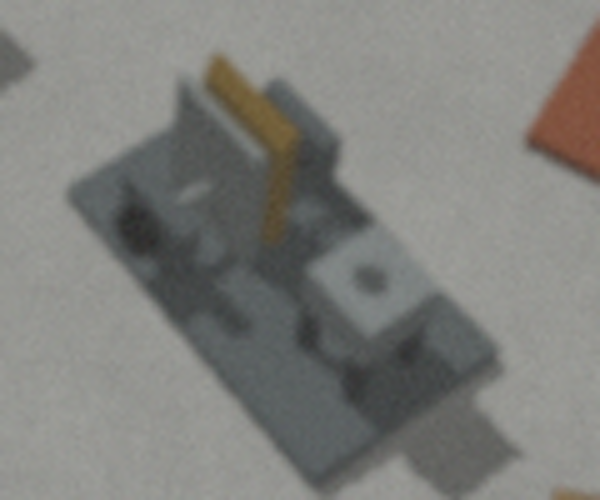

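The crops show the brass plate on the far (+x) side, the steel plate nearer, and the pin hole at crop (667,132). So the jig's axes are close to the world axes. Next I'll get the jig yaw and plan a hover move.

```bash
cat >> h.py <<'E'
def go(tx,ty,tz,yaw,s=None):
    """target TCP, tool down, yaw = world angle of tool y (jaw) axis; choose nearest half turn"""
    s=s or ctrl.get_state(); R=Ro.from_rotvec(s['tool_rot']).as_matrix()
    best=None
    for k in (0,np.pi):
        y=np.array([np.cos(yaw+k),np.sin(yaw+k),0]);z=np.array([0,0,-1.]);x=np.cross(y,z)
        rv=Ro.from_matrix(R.T@np.stack([x,y,z],1)).as_rotvec()
        if best is None or np.linalg.norm(rv)<np.linalg.norm(best): best=rv
    dp=R.T@(np.array([tx,ty,tz])-s['position'])*100
    print('t',round(float(s['time']),2),'pos',s['position'].round(4),'shift cm',dp.round(2),'turn',best.round(3),'F',s['ft_force'].round(2),'grip',round(float(s['grip_width']),3),'j',np.round(s['joint_positions'],2))
    return dp,best
E
python3 - <<'E'
from h import *
d=load('top0')
P=[ray(d,220+a/3.4,170+b/3.4,.012)[:2] for a,b in [(472,53),(707,88),(695,220),(458,188)]]
print(np.round(P,4),np.mean(P,0), [np.linalg.norm(P[i]-P[(i+1)%4]).round(4) for i in range(4)])
for a,b in [(0,1),(3,2)]: v=P[a]-P[b];print(np.arctan2(-v[0],v[1]))
for a,b in [(0,3),(1,2)]: v=P[a]-P[b];print(np.arctan2(v[1],v[0]))
print(ray(d,220+667/3.4,170+132/3.4,.08))
s=ctrl.get_state();print(Ro.from_rotvec(s['tool_rot']).as_matrix().round(3)); w=load('wrist0');R=Ro.from_rotvec(s['tool_rot']).as_matrix();print((w['R']@R).round(3),R.T@(-w['R'].T@w['t']-s['position']))
go(.515-.0,.138,.42,-.077)
E
```

```text
[[ 0.6114 -0.0731]
 [ 0.5752 -0.2731]
 [ 0.4624 -0.2547]
 [ 0.4947 -0.0565]] [ 0.53592919 -0.16436313] [np.float64(0.2033), np.float64(0.1142), np.float64(0.2008), np.float64(0.1179)]
-0.17924288624954837
-0.16105635755855552
-0.14135708467211788
-0.16165321012052958
[ 0.52759259 -0.22069738  0.08      ]
[[-0.907  0.421 -0.001]
 [ 0.421  0.907 -0.001]
 [-0.    -0.001 -1.   ]]
[[-0.     1.     0.001]
 [-0.97  -0.    -0.245]
 [-0.245 -0.001  0.97 ]] [0.06720202 0.00040251 0.02129627]
t 0.15 pos [0.2738 0.5894 0.4039] shift cm [-40.89 -30.78  -1.56] turn [-1.000e-03  1.000e-03  1.213e+00] F [-0.55 -0.74  0.37] grip 0.999 j [-1.12  0.32 -0.07  1.45  0.02  1.37 -0.06]
```

```bash
cat >> h.py <<'E'
def plan(tx,ty,tz,yaw,n,grip=1):
    s=ctrl.get_state();dp,rv=go(tx,ty,tz,yaw,s)
    R=Ro.from_rotvec(s['tool_rot']);dw=(np.array([tx,ty,tz])-s['position'])*100/n
    for i in range(n):
        r=R*Ro.from_rotvec(rv*i/n);q=r.inv().apply(dw)
        print(' '.join(f'{a:.2f}' for a in q)+' '+' '.join(f'{a:.3f}' for a in rv/n)+f' {grip};',end=' ')
    print()
E
python3 -c "
from h import *
plan(.515,.138,.42,-.077,10)"
```

```text
t 0.15 pos [0.2738 0.5894 0.4039] shift cm [-40.89 -30.78  -1.56] turn [-1.000e-03  1.000e-03  1.213e+00] F [-0.55 -0.74  0.37] grip 0.999 j [-1.12  0.32 -0.07  1.45  0.02  1.37 -0.06]
-4.09 -3.08 -0.16 -0.000 0.000 0.121 1; -4.43 -2.56 -0.16 -0.000 0.000 0.121 1; -4.71 -2.01 -0.16 -0.000 0.000 0.121 1; -4.92 -1.42 -0.16 -0.000 0.000 0.121 1; -5.05 -0.82 -0.16 -0.000 0.000 0.121 1; -5.11 -0.20 -0.16 -0.000 0.000 0.121 1; -5.10 0.42 -0.16 -0.000 0.000 0.121 1; -5.01 1.04 -0.16 -0.000 0.000 0.121 1; -4.85 1.64 -0.16 -0.000 0.000 0.121 1; -4.62 2.21 -0.16 -0.000 0.000 0.121 1;
```

Emit:
{"method": "play_rows", "body": {
  "targets": "-4.1 -3.1 -0.2 0 0 0.12 1; -4.4 -2.6 -0.2 0 0 0.12 1; -4.7 -2 -0.2 0 0 0.12 1; -4.9 -1.4 -0.2 0 0 0.12 1; -5 -0.8 -0.2 0 0 0.12 1; -5.1 -0.2 -0.2 0 0 0.12 1; -5.1 0.4 -0.2 0 0 0.12 1; -5 1 -0.2 0 0 0.12 1; -4.9 1.6 -0.2 0 0 0.12 1; -4.6 2.2 -0.2 0 0 0.12 1"
}}

```text
time: 1.4
position: [0.5128, 0.1256, 0.421]
tool_rot: [-2.322, -2.114, 0.008]
ft_force: [0.1, 0.4, -0.6]
grip_width: 1.004
```

```bash
python3 -c "
from h import *
plan(.515,.138,.42,-.077,4);grab('wrist','w1')"
```

```text
t 1.4 pos [0.5128 0.1256 0.421 ] shift cm [1.26 0.11 0.09] turn [-0.004  0.003 -0.016] F [ 0.13  0.38 -0.62] grip 1.004 j [-0.65  0.05  0.38  1.74 -0.02  1.36 -0.37]
0.31 0.03 0.02 -0.001 0.001 -0.004 1; 0.31 0.03 0.02 -0.001 0.001 -0.004 1; 0.31 0.03 0.02 -0.001 0.001 -0.004 1; 0.31 0.03 0.02 -0.001 0.001 -0.004 1;
```

View pics/w1.png

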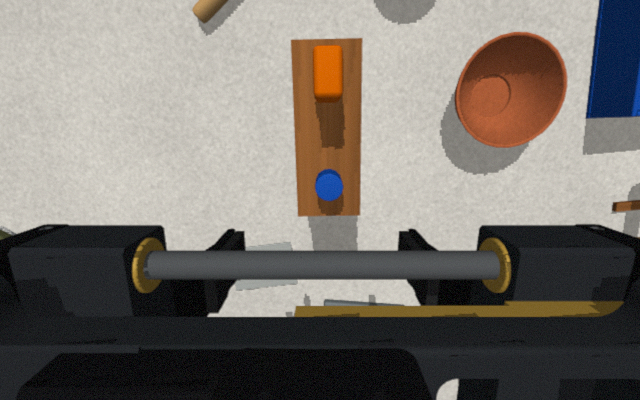

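The wrist view is clear: blue knob top at (329,185), orange handle at (328,70), and the rack is nearly aligned.

```bash
cat > m2.py <<'E'
from h import *
import sys
def meas(tag,verbose=1):
    d=load(tag);W=world(d);hsv=cv2.cvtColor(d['pixels'],cv2.COLOR_BGR2HSV);H,S,V=[hsv[...,i] for i in range(3)]
    out={}
    for nm,c,h in [('knob',(H>100)&(H<135)&(S>120),.142),('handle',(H<16)&(S>200),.165)]:
        m=c&(abs(W[...,2]-h)<.012)&(d['depth']>0)
        n,l,st,ce=cv2.connectedComponentsWithStats(m.astype(np.uint8))
        if n<2: continue
        i=1+st[1:,4].argmax();mm=l==i
        zz=np.median(W[mm][:,2]); top=mm&(abs(W[...,2]-zz)<.004)
        (cx,cy),wh,a=cv2.minAreaRect(np.argwhere(top)[:,::-1].astype(np.float32))
        p=W[top]; r=cv2.minAreaRect(p[:,:2].astype(np.float32))
        print(nm,'px',(cx,cy),'z',zz,'rayc',ray(d,cx,cy,h).round(4),'pcmean',p.mean(0).round(4),'rect',np.round(r[0],4),np.round(r[1],4),r[2])
    m=(H<25)&(S>60)&(abs(W[...,2]-.110)<.006);n,l,st,ce=cv2.connectedComponentsWithStats(m.astype(np.uint8));i=1+st[1:,4].argmax()
    r=cv2.minAreaRect(W[l==i][:,:2].astype(np.float32));print('rack',np.median(W[l==i][:,2]),r)
meas(sys.argv[1])
E
python3 m2.py w1
```

```text
knob px (329.0, 186.5) z 0.14076603674899454 rayc [0.5193 0.1412 0.142 ] pcmean [0.5191 0.1409 0.1408] rect [0.5193 0.1406] [0.0238 0.0226] 84.67664337158203
handle px (327.5, 71.5) z 0.16358884710307595 rayc [0.5255 0.2294 0.165 ] pcmean [0.5257 0.2298 0.1635] rect [0.5256 0.2299] [0.0361 0.0213] 85.46612548828125
rack 0.10896248992306157 ((0.5223920941352844, 0.18498921394348145), (0.16046127676963806, 0.06159071624279022), 85.75297546386719)
```

```bash
python3 -c "
from h import *
plan(.519,.1407,.33,-.074,3)"
```

```text
t 1.45 pos [0.5155 0.1175 0.4215] shift cm [2.41 0.1  9.13] turn [-0.001  0.007 -0.034] F [ 1.59 -6.33  1.61] grip 1.002 j [-0.65  0.05  0.39  1.74 -0.01  1.36 -0.37]
0.80 0.03 3.04 -0.000 0.002 -0.011 1; 0.79 0.04 3.05 -0.000 0.002 -0.011 1; 0.79 0.05 3.05 -0.000 0.002 -0.011 1;
```

Emit:
{"method": "play_rows", "body": {
  "targets": "0.8 0 3 0 0 -0.01 1; 0.8 0 3 0 0 -0.01 1; 0.8 0 2 0 0 -0.01 1; 0 0 1 0 0 0 1; 0 0 0 0 0 0 1"
}}

```text
time: 2.08
position: [0.5186, 0.138, 0.329]
tool_rot: [2.308, 2.124, -0.009]
ft_force: [1.0, -0.4, -0.7]
grip_width: 1.001
```

```bash
python3 -c "
from h import *
plan(.519,.1407,.296,-.074,3);grab('wrist','w2')"; python3 m2.py w2
```

```text
t 2.08 pos [0.5186 0.138  0.329 ] shift cm [0.3  0.01 3.3 ] turn [-0.     0.007 -0.009] F [ 1.01 -0.43 -0.69] grip 1.001 j [-0.65  0.13  0.37  1.84 -0.04  1.18 -0.35]
0.10 0.00 1.10 -0.000 0.002 -0.003 1; 0.10 0.00 1.10 -0.000 0.002 -0.003 1; 0.09 0.00 1.10 -0.000 0.002 -0.003 1; 
knob px (322.5, 233.5) z 0.14072918989472885 rayc [0.5194 0.1438 0.142 ] pcmean [0.5193 0.1425 0.1407] rect [0.5193 0.1427] [0.0201 0.0229] 85.33405303955078
handle px (320.5, 64.0) z 0.16354235937947037 rayc [0.5255 0.2298 0.165 ] pcmean [0.5257 0.2301 0.1634] rect [0.5256 0.2301] [0.0359 0.0217] 86.21277618408203
rack 0.10895351821460948 ((0.5228455066680908, 0.1919693499803543), (0.14661790430545807, 0.061943765729665756), 85.76688385009766)
```

View pics/w2.png

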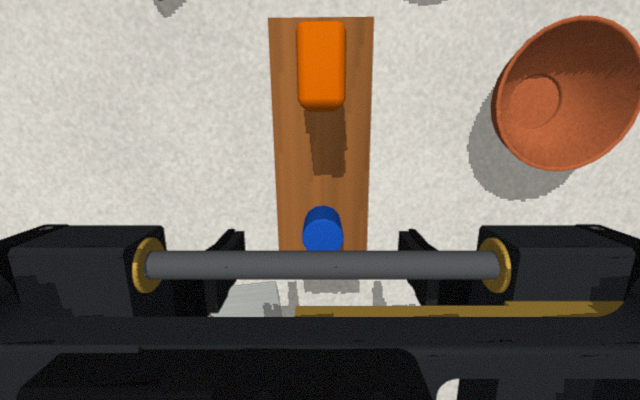

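The knob is centred between the jaws at (322,230). Now I'll descend and grip.

Emit:
{"method": "play_rows", "body": {
  "targets": "0.2 0 1.6 0 0.003 0 1; 0.1 0 1.2 0 0.003 0 1; 0 0 0.5 0 0 0 1; 0 0 0 0 0 0 1"
}}

```text
time: 2.62
position: [0.5196, 0.1409, 0.2957]
tool_rot: [2.311, 2.126, 0.004]
ft_force: [0.3, -0.3, -0.3]
grip_width: 0.996
```

```bash
python3 -c "
from h import *
plan(.519,.1405,.296,-.074,1);"
```

```text
t 2.62 pos [0.5196 0.1409 0.2957] shift cm [-0.04 -0.06 -0.03] turn [ 0.003 -0.001 -0.01 ] F [ 0.28 -0.27 -0.28] grip 0.996 j [-0.65  0.17  0.37  1.88 -0.07  1.1  -0.34]
-0.04 -0.06 -0.03 0.003 -0.001 -0.010 1;
```

Emit:
{"method": "play_rows", "body": {
  "targets": "0 0 0 0 0 0 -1; 0 0 0 0 0 0 -1; 0 0 0 0 0 0 -1; 0 0 0 0 0 0 -1; 0 0 0 0 0 0 -1; 0 0 0 0 0 0 -1; 0 0 0 0 0 0 -1; 0 0 0 0 0 0 -1",
  "newtons": 25
}}

```text
time: 3.62
position: [0.52, 0.1409, 0.2969]
tool_rot: [2.311, 2.125, 0.007]
ft_force: [0.7, 0.6, 0.4]
grip_width: 0.28
```

Emit:
{"method": "play_rows", "body": {
  "targets": "0 0 -1.5 0 0 0 -1; 0 0 -2.5 0 0 0 -1; 0 0 -2.5 0 0 0 -1; 0 0 -1.5 0 0 0 -1; 0 0 0 0 0 0 -1"
}}

```text
time: 4.25
position: [0.5195, 0.1406, 0.3814]
tool_rot: [2.311, 2.125, 0.007]
ft_force: [0.5, -0.7, -0.6]
grip_width: 0.283
```

```bash
python3 -c "
from h import *
plan(.52,-.27,.40,-.165,10,-1);grab('wrist','w3')"
```

```text
t 4.25 pos [0.5195 0.1406 0.3814] shift cm [-40.9    3.5   -1.91] turn [ 0.004 -0.002  0.081] F [ 0.55 -0.7  -0.64] grip 0.283 j [-0.66  0.09  0.37  1.78 -0.03  1.27 -0.37]
-4.09 0.35 -0.19 0.000 -0.000 0.008 -1; -4.09 0.38 -0.19 0.000 -0.000 0.008 -1; -4.08 0.42 -0.19 0.000 -0.000 0.008 -1; -4.08 0.45 -0.19 0.000 -0.000 0.008 -1; -4.08 0.48 -0.19 0.000 -0.000 0.008 -1; -4.07 0.52 -0.19 0.000 -0.000 0.008 -1; -4.07 0.55 -0.19 0.000 -0.000 0.008 -1; -4.06 0.58 -0.19 0.000 -0.000 0.008 -1; -4.06 0.61 -0.19 0.000 -0.000 0.008 -1; -4.05 0.65 -0.19 0.000 -0.000 0.008 -1;
```

View pics/w3.png

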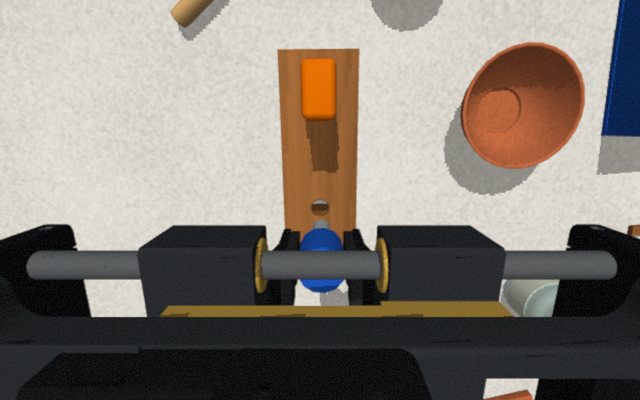

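The pin is held at (321,255) and the empty rack hole shows at (320,207). Now I'll carry it over the jig.

Emit:
{"method": "play_rows", "body": {
  "targets": "-3 0.3 -0.2 0 0 0.008 -1; -4 0.4 -0.2 0 0 0.008 -1; -4 0.4 -0.2 0 0 0.008 -1; -4 0.4 -0.2 0 0 0.008 -1; -4.1 0.5 -0.2 0 0 0.008 -1; -4.1 0.5 -0.2 0 0 0.008 -1; -4.1 0.5 -0.2 0 0 0.008 -1; -4 0.6 -0.2 0 0 0.008 -1; -4 0.6 -0.2 0 0 0.008 -1; -3 0.5 -0.2 0 0 0.008 -1; -1.5 0.2 0 0 0 0 -1; 0 0 0 0 0 0 -1; 0 0 0 0 0 0 -1"
}}

```text
time: 5.92
position: [0.5165, -0.2684, 0.3865]
tool_rot: [-2.382, -2.027, 0.022]
ft_force: [-0.0, 1.2, -0.3]
grip_width: 0.279
```

```bash
python3 -c "
from h import *
plan(.527,-.222,.40,-.165,2,-1);grab('wrist','w4')"
```

```text
t 5.92 pos [ 0.5165 -0.2684  0.3865] shift cm [ 4.75  0.27 -1.37] turn [-0.02   0.002  0.004] F [-0.02  1.15 -0.32] grip 0.279 j [-0.18  0.23  0.71  1.67 -0.14  1.32  0.4 ]
2.37 0.13 -0.68 -0.010 0.001 0.002 -1; 2.37 0.14 -0.68 -0.010 0.001 0.002 -1;
```

View pics/w4.png

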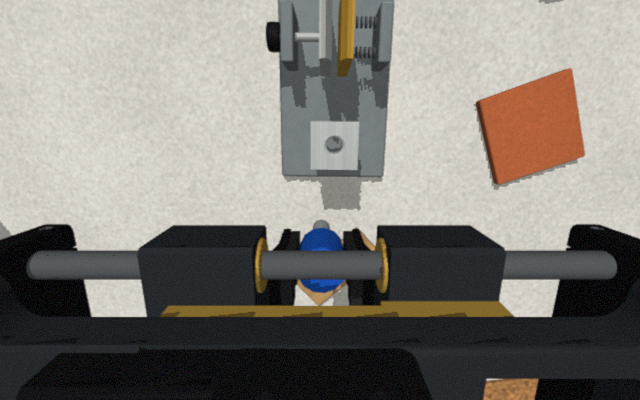

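```bash
cat > m3.py <<'E'
from h import *
import sys
d=load(sys.argv[1]);W=world(d);hsv=cv2.cvtColor(d['pixels'],cv2.COLOR_BGR2HSV);H,S,V=[hsv[...,i] for i in range(3)]
def comp(m,n=1):
    k,l,st,ce=cv2.connectedComponentsWithStats(m.astype(np.uint8));o=1+np.argsort(-st[1:,4])
    return [l==i for i in o[:n]]
reg=(d['depth']>0)&(abs(W[...,0]-.53)<.14)&(abs(W[...,1]+.17)<.16)
m=comp(reg&(abs(W[...,2]-.078)<.004)&(W[...,1]<-.18))[0]
r=cv2.minAreaRect(W[m][:,:2].astype(np.float32));print('block',np.median(W[m][:,2]),np.round(r[0],4),np.round(r[1],4),r[2]-90)
mm=cv2.morphologyEx(m.astype(np.uint8),cv2.MORPH_CLOSE,np.ones((15,15)))
ys,xs=np.nonzero(m);box=mm[...]==1
hole=comp(box&((V<np.median(V[m])*.72)|(W[...,2]<.074)))[0]
(hx,hy),wh,a=cv2.minAreaRect(np.argwhere(hole)[:,::-1].astype(np.float32));print('hole px',hx,hy,wh,'->',ray(d,hx,hy,.08).round(4), ray(d,hx,hy,.0785).round(4))
m=comp(reg&(abs(W[...,2]-.0105)<.004))[0]
r=cv2.minAreaRect(W[m][:,:2].astype(np.float32));print('base',np.median(W[m][:,2]),np.round(r[0],4),np.round(r[1],4),r[2]-90)
E
python3 m3.py w4; python3 - <<'E'
from h import *
s=ctrl.get_state();R=Ro.from_rotvec(s['tool_rot']).as_matrix();d=load('w4')
for L in (.164,.226):
    X=s['position']+R@[0,0,L];c=d['R']@X+d['t'];K=d['intrinsics'];print(X.round(4),K[0,0]*c[0]/c[2]+K[0,2],K[1,1]*c[1]/c[2]+K[1,2])
c=d['pixels'][120:250,260:400];cv2.imwrite('pics/w4c.png',cv2.resize(c,None,fx=4,fy=4,interpolation=cv2.INTER_CUBIC))
E
```

```text
block 0.07890352348332984 [ 0.5301 -0.2208] [0.0439 0.0437] -9.725212097167969
hole px 334.0 144.5 (17.0, 16.0) -> [ 0.5297 -0.2196  0.08  ] [ 0.5298 -0.2197  0.0785]
base 0.010918180546668781 [ 0.5387 -0.1698] [0.1839 0.12  ] -9.81011962890625
[ 0.5132 -0.2681  0.2225] 322.19646397459655 262.1256998743045
[ 0.512  -0.268   0.1605] 321.9013309023556 224.17863476448872
```

View pics/w4c.png

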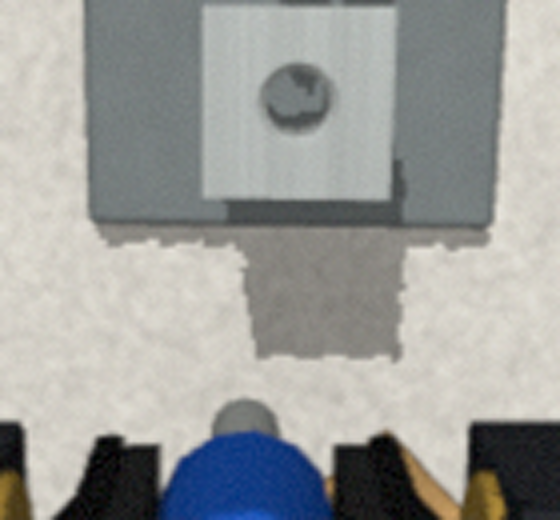

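```bash
python3 -c "
from h import *
plan(.530,-.2203,.335,-.170,4,-1)"
```

```text
t 5.97 pos [ 0.5165 -0.2683  0.3865] shift cm [4.96 0.67 5.13] turn [-0.02   0.002  0.01 ] F [-0.24  0.55 -0.84] grip 0.277 j [-0.18  0.23  0.71  1.67 -0.14  1.32  0.4 ]
1.24 0.17 1.28 -0.005 0.001 0.002 -1; 1.24 0.16 1.28 -0.005 0.001 0.002 -1; 1.24 0.15 1.28 -0.005 0.001 0.002 -1; 1.24 0.14 1.29 -0.005 0.001 0.002 -1;
```

Emit:
{"method": "play_rows", "body": {
  "targets": "1.3 0.2 1.3 -0.007 0 0.003 -1; 1.3 0.2 1.3 -0.007 0 0.003 -1; 1.3 0.2 1.3 -0.007 0 0.003 -1; 1 0.1 1.2 0 0 0 -1; 0 0 0 0 0 0 -1; 0 0 0 0 0 0 -1"
}}

```text
time: 6.72
position: [0.5327, -0.213, 0.3305]
tool_rot: [2.394, 2.033, 0.001]
ft_force: [1.1, -0.4, -0.6]
grip_width: 0.28
```

```bash
python3 -c "
from h import *
plan(.530,-.2203,.335,-.170,1,-1);grab('wrist','w5')"
```

```text
t 6.72 pos [ 0.5327 -0.213   0.3305] shift cm [-0.77 -0.15 -0.45] turn [ 0.001 -0.     0.007] F [ 1.08 -0.41 -0.62] grip 0.28 j [-0.25  0.24  0.67  1.76 -0.16  1.19  0.31]
-0.77 -0.15 -0.45 0.001 -0.000 0.007 -1;
```

View pics/w5.png

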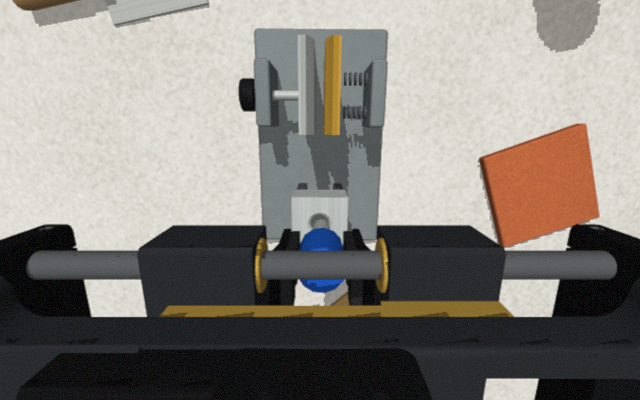

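The pin is over the block, and the plates are clearly visible: steel at x≈306 and brass at x≈333. I'll trim the position.

Emit:
{"method": "play_rows", "body": {
  "targets": "-0.6 -0.1 -0.2 0 0 0.006 -1; -0.1 0 0 0 0 0 -1; 0 0 0 0 0 0 -1; 0 0 0 0 0 0 -1"
}}

```text
time: 7.28
position: [0.5301, -0.2224, 0.3341]
tool_rot: [2.403, 2.02, 0.003]
ft_force: [0.2, 1.2, -1.6]
grip_width: 0.278
```

```bash
python3 -c "
from h import *
plan(.530,-.2203,.335,-.170,1,-1);d=grab('wrist','w6')
c=d['pixels'][20:290,240:400];cv2.imwrite('pics/w6c.png',cv2.resize(c,None,fx=2.2*1,fy=2.2,interpolation=cv2.INTER_CUBIC))";python3 m3.py w6
```

```text
t 7.28 pos [ 0.5301 -0.2224  0.3341] shift cm [ 0.2  -0.05 -0.09] turn [ 0.003  0.    -0.003] F [ 0.21  1.17 -1.63] grip 0.278 j [-0.24  0.24  0.68  1.76 -0.16  1.2   0.31]
0.20 -0.05 -0.09 0.003 0.000 -0.003 -1; 
block 0.07889822474257688 [ 0.5298 -0.2208] [0.0448 0.0442] -9.919425964355469
hole px 319.5 211.0 (22.0, 19.0) -> [ 0.5294 -0.2204  0.08  ] [ 0.5293 -0.2208  0.0785]
base 0.010919006967913406 [ 0.5401 -0.1616] [0.1989 0.1203] -9.776351928710938
```

View pics/w6c.png

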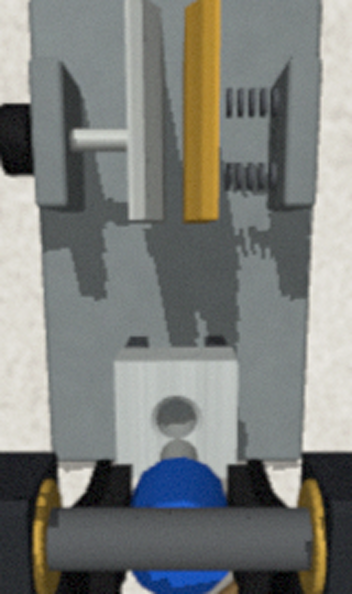

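Emit:
{"method": "play_rows", "body": {
  "targets": "0.15 0 0.8 0.003 0 0 -1; 0 0 0.8 0 0 0 -1; 0 0 0.5 0 0 0 -1; 0 0 0 0 0 0 -1"
}}

```text
time: 7.82
position: [0.5303, -0.2201, 0.3107]
tool_rot: [-2.403, -2.022, 0.002]
ft_force: [-0.6, 0.2, -1.4]
grip_width: 0.281
```

```bash
python3 -c "
from h import *
plan(.5297,-.2207,.266,-.170,1,-1)"
```

```text
t 7.83 pos [ 0.5303 -0.2201  0.3107] shift cm [-0.07 -0.04  4.47] turn [-0.002  0.    -0.002] F [-0.64  0.15 -1.44] grip 0.281 j [-0.23  0.26  0.67  1.78 -0.18  1.16  0.32]
-0.07 -0.04 4.47 -0.002 0.000 -0.002 -1;
```

Within 1 mm, so I'll insert in steps.

Emit:
{"method": "play_rows", "body": {
  "targets": "-0.1 0 0.5 0 0 0 -1; 0 0 0.6 0 0 0 -1; 0 0 0.6 0 0 0 -1; 0 0 0 0 0 0 -1"
}}

```text
time: 8.32
position: [0.5302, -0.2212, 0.2926]
tool_rot: [-2.403, -2.022, 0.002]
ft_force: [0.6, -0.0, -2.0]
grip_width: 0.281
```

```bash
python3 -c "
from h import *
plan(.5297,-.2207,.266,-.170,1,-1);grab('wrist','w7')"
```

```text
t 8.32 pos [ 0.5302 -0.2212  0.2926] shift cm [ 0.04 -0.05  2.66] turn [-0.002  0.    -0.002] F [ 0.55 -0.04 -1.98] grip 0.281 j [-0.23  0.28  0.67  1.8  -0.19  1.13  0.34]
0.04 -0.05 2.66 -0.002 0.000 -0.002 -1;
```

View pics/w7.png

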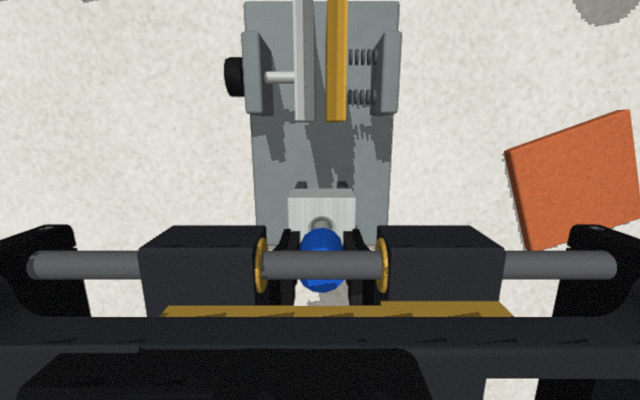

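The tip has entered the hole at (321,222) with no extra force. I'll continue down.

Emit:
{"method": "play_rows", "body": {
  "targets": "0 0 0.7 0 0 0 -1; 0 0 0.7 0 0 0 -1; 0 0 0.5 0 0 0 -1; 0 0 0.3 0 0 0 -1; 0 0 0 0 0 0 -1"
}}

```text
time: 9.0
position: [0.5304, -0.2212, 0.2694]
tool_rot: [-2.403, -2.022, 0.001]
ft_force: [-0.6, -0.1, -1.1]
grip_width: 0.276
```

```bash
python3 -c "
from h import *
plan(.5297,-.2207,.266,-.170,1,-1)"
```

```text
t 9.0 pos [ 0.5304 -0.2212  0.2694] shift cm [ 0.04 -0.07  0.34] turn [-0.001  0.    -0.002] F [-0.62 -0.13 -1.06] grip 0.276 j [-0.22  0.31  0.66  1.82 -0.21  1.08  0.35]
0.04 -0.07 0.34 -0.001 0.000 -0.002 -1;
```

Emit:
{"method": "play_rows", "body": {
  "targets": "0 0 0.3 0 0 0 -1; 0 0 0 0 0 0 -1; 0 0 0 0 0 0 0.3; 0 0 0 0 0 0 1; 0 0 0 0 0 0 1; 0 0 0 0 0 0 1; 0 0 0 0 0 0 1"
}}

```text
time: 9.88
position: [0.531, -0.2216, 0.2675]
tool_rot: [2.402, 2.022, 0.001]
ft_force: [0.2, -0.4, 0.3]
grip_width: 0.761
```

```bash
python3 -c "
from h import *
plan(.5297,-.2207,.38,-.170,1,1);grab('wrist','w8')"
```

```text
t 9.88 pos [ 0.531  -0.2216  0.2675] shift cm [  0.06  -0.12 -11.25] turn [ 0.002  0.    -0.002] F [ 0.16 -0.36  0.3 ] grip 0.761 j [-0.21  0.31  0.66  1.82 -0.22  1.08  0.35]
0.06 -0.12 -11.25 0.002 0.000 -0.002 1;
```

View pics/w8.png

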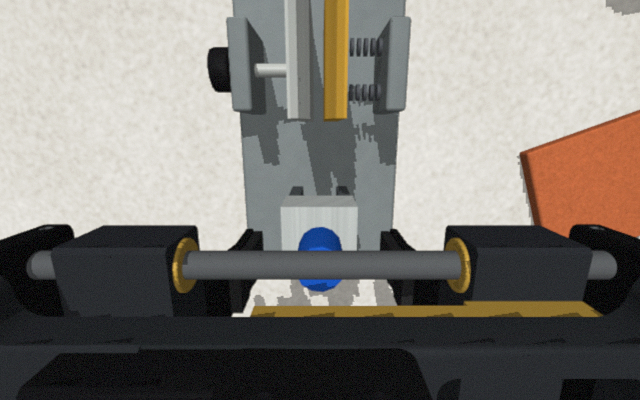

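The jaws are open and the knob is sitting on the block at (320,255). I'll rise straight up to check its height and measure the plates.

Emit:
{"method": "play_rows", "body": {
  "targets": "0 0 -2 0 0 0 1; 0 0 -4 0 0 0 1; 0 0 -4 0 0 0 1; -1 0 -3 0 0 0 1; 0 0 -1 0 0 0 1; 0 0 0 0 0 0 1; 0 0 0 0 0 0 1"
}}

```text
time: 10.8
position: [0.5285, -0.2313, 0.4162]
tool_rot: [2.402, 2.02, 0.004]
ft_force: [0.2, -0.6, -0.4]
grip_width: 0.999
```

```bash
cat > m4.py <<'E'
from h import *
import sys
tag=sys.argv[1];d=load(tag);W=world(d);hsv=cv2.cvtColor(d['pixels'],cv2.COLOR_BGR2HSV);H,S,V=[hsv[...,i] for i in range(3)]
m=(H>100)&(H<135)&(S>120)&(W[...,2]>.09)&(W[...,2]<.14)&(W[...,1]<0)&(d['depth']>0)
if m.sum():
    z=np.percentile(W[m][:,2],70);t=m&(abs(W[...,2]-z)<.004);r=cv2.minAreaRect(W[t][:,:2].astype(np.float32));print('knob top z',z,np.round(r[0],4),np.round(r[1],4))
c,s=np.cos(-.170),np.sin(-.170); ex=np.array([c,s]);ey=np.array([-s,c]);o=np.array([.5401,-.1616])
L=np.stack([(W[...,:2]-o)@ex,(W[...,:2]-o)@ey,W[...,2]],-1)*1000
reg=(d['depth']>0)&(abs(L[...,0])<50)&(abs(L[...,1]-40)<40)
for y0 in range(15,70,10):
    q=reg&(abs(L[...,1]-y0)<5)&(L[...,2]>92)
    x=L[q]; br=(S[q]>100)
    out=[]
    for nm,b in (('steel',~br),('brass',br)):
        p=x[b]; tp=p[p[:,2]>100]
        if len(tp)>3: out.append((nm,len(p),'topx',np.percentile(tp[:,0],[2,98]).round(1),'allx',np.percentile(p[:,0],[1,99]).round(1),'z',np.median(tp[:,2]).round(1)))
    print(y0,out)
E
python3 -c "
from h import *
go(.52,-.2,.4,-.170);grab('wrist','w9');grab('top','t9')"; python3 m4.py w9; python3 m3.py w9
```

```text
t 10.8 pos [ 0.5285 -0.2313  0.4162] shift cm [ 2.94 -1.38  1.61] turn [ 0.004 -0.    -0.002] F [ 0.16 -0.62 -0.45] grip 0.999 j [-0.25  0.18  0.7   1.65 -0.12  1.35  0.3 ]
knob top z 0.11112754456594164 [ 0.53   -0.2218] [0.0232 0.0236]
15 [('steel', 129, 'topx', array([-13.6,  -7.1]), 'allx', array([-13.6,  -4.4]), 'z', np.float64(102.5)), ('brass', 128, 'topx', array([ 5.8, 12.2]), 'allx', array([ 3.1, 12.2]), 'z', np.float64(102.5))]
25 [('steel', 123, 'topx', array([-13.4,  -7. ]), 'allx', array([-13.4,  -4.4]), 'z', np.float64(102.5)), ('brass', 124, 'topx', array([ 5.8, 12.2]), 'allx', array([ 3.1, 12.2]), 'z', np.float64(102.6))]
35 [('steel', 140, 'topx', array([-14.2,  -6.9]), 'allx', array([-14.2,  -4.3]), 'z', np.float64(102.5)), ('brass', 130, 'topx', array([ 5.8, 12.1]), 'allx', array([ 3.1, 12.1]), 'z', np.float64(102.4))]
45 [('steel', 150, 'topx', array([-14. ,  12.9]), 'allx', array([-14. ,  12.9]), 'z', np.float64(102.5)), ('brass', 130, 'topx', array([ 6.4, 12. ]), 'allx', array([ 3.1, 12. ]), 'z', np.float64(102.6))]
55 [('steel', 152, 'topx', array([-13.9,  12.9]), 'allx', array([-13.9,  12.9]), 'z', np.float64(102.4)), ('brass', 137, 'topx', array([ 6.4, 12. ]), 'allx', array([ 3.1, 12. ]), 'z', np.float64(102.6))]
65 [('steel', 146, 'topx', array([-13.7,  12.8]), 'allx', array([-13.7,  12.8]), 'z', np.float64(102.3)), ('brass', 136, 'topx', array([ 5.7, 12.1]), 'allx', array([ 3.1, 12.5]), 'z', np.float64(102.5))]
block 0.07896399881483701 [ 0.5298 -0.2211] [0.0443 0.0441] -9.860977172851562
hole px 322.4615783691406 199.30767822265625 (10.198039054870605, 23.533935546875) -> [ 0.5293 -0.2398  0.08  ] [ 0.5292 -0.2401  0.0785]
base 0.010932983013374618 [ 0.5402 -0.1617] [0.1995 0.1203] -9.729499816894531
```

View pics/w9.png

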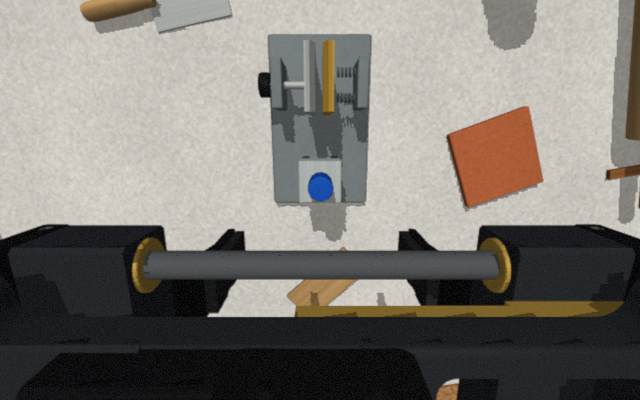

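The knob top is at 0.111 m, so the pin is fully home, centred at (320,186). The throat faces lie at about -4.3 and +3.1 mm in the jig's x, a gap of about 7.4 mm. Next is the gauge.

```bash
python3 -c "
from h import *
plan(.5256,.2300,.40,-.074,11)"
```

```text
t 10.9 pos [ 0.5285 -0.2312  0.4159] shift cm [45.39 -8.19  1.56] turn [ 0.004  0.    -0.098] F [ 0.11 -0.62  0.03] grip 1.002 j [-0.25  0.18  0.7   1.65 -0.12  1.35  0.3 ]
4.13 -0.74 0.14 0.000 0.000 -0.009 1; 4.13 -0.71 0.14 0.000 0.000 -0.009 1; 4.14 -0.67 0.14 0.000 0.000 -0.009 1; 4.14 -0.63 0.14 0.000 0.000 -0.009 1; 4.15 -0.60 0.14 0.000 0.000 -0.009 1; 4.16 -0.56 0.14 0.000 0.000 -0.009 1; 4.16 -0.52 0.14 0.000 0.000 -0.009 1; 4.16 -0.49 0.14 0.000 0.000 -0.009 1; 4.17 -0.45 0.14 0.000 0.000 -0.009 1; 4.17 -0.41 0.14 0.000 0.000 -0.009 1; 4.18 -0.37 0.14 0.000 0.000 -0.009 1;
```

Emit:
{"method": "play_rows", "body": {
  "targets": "3 -0.6 0.1 0 0 -0.009 1; 4.1 -0.7 0.1 0 0 -0.009 1; 4.1 -0.7 0.1 0 0 -0.009 1; 4.1 -0.6 0.1 0 0 -0.009 1; 4.1 -0.6 0.1 0 0 -0.009 1; 4.1 -0.6 0.1 0 0 -0.009 1; 4.1 -0.5 0.1 0 0 -0.009 1; 4.1 -0.5 0.1 0 0 -0.009 1; 4.1 -0.5 0.1 0 0 -0.009 1; 4 -0.4 0.1 0 0 -0.009 1; 3 -0.3 0.1 0 0 -0.009 1; 1.5 -0.2 0 0 0 0 1; 0 0 0 0 0 0 1; 0 0 0 0 0 0 1"
}}

```text
time: 12.65
position: [0.5185, 0.2303, 0.3883]
tool_rot: [-2.295, -2.136, 0.034]
ft_force: [0.2, 0.6, -0.5]
grip_width: 1.002
```

```bash
python3 -c "
from h import *
go(.5256,.230,.301,-.074);grab('wrist','w10')"; python3 m2.py w10
```

```text
t 12.65 pos [0.5185 0.2303 0.3883] shift cm [0.12 0.87 8.71] turn [-0.019  0.012  0.002] F [ 0.16  0.63 -0.51] grip 1.002 j [-0.76  0.16  0.33  1.69 -0.05  1.32 -0.49]
handle px (338.5, 219.0) z 0.163573362046172 rayc [0.526  0.2321 0.165 ] pcmean [0.5257 0.2314 0.1634] rect [0.526  0.2305] [0.0354 0.0218] 85.93709564208984
rack 0.10895616752569483 ((0.5252496004104614, 0.22438791394233704), (0.08136510848999023, 0.06155639886856079), 85.65234375)
```

View pics/w10.png

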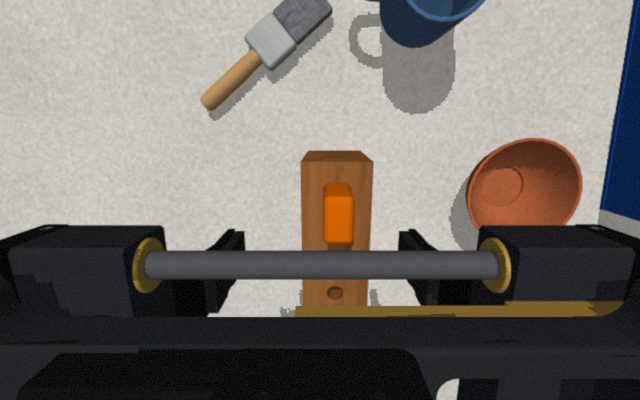

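The handle is between the jaws at (338,212). I'll centre on it and descend.

Emit:
{"method": "play_rows", "body": {
  "targets": "0 0.5 1.5 -0.015 0.01 0 1; 0.1 0.3 2 0 0 0 1; 0 0.1 2 0 0 0 1; 0 0 0.7 0 0 0 1; 0 0 0 0 0 0 1"
}}

```text
time: 13.32
position: [0.5294, 0.2234, 0.3269]
tool_rot: [2.311, 2.127, -0.0]
ft_force: [0.9, -0.1, 0.4]
grip_width: 1.002
```

```bash
python3 -c "
from h import *
go(.5257,.230,.301,-.074);grab('wrist','w11')"; python3 m2.py w11
```

```text
t 13.32 pos [0.5294 0.2234 0.3269] shift cm [ 0.63 -0.43  2.59] turn [ 0.     0.    -0.009] F [ 0.91 -0.08  0.43] grip 1.002 j [-0.74  0.22  0.33  1.76 -0.08  1.18 -0.47]
knob px (231.5, 230.0) z 0.1467810116598432 rayc [0.4791 0.2377 0.142 ] pcmean [0.4807 0.2392 0.1468] rect [0.4807 0.2392] [0.0004 0.    ] 124.0328369140625
handle px (313.5, 232.0) z 0.1633746165855602 rayc [0.5266 0.2407 0.165 ] pcmean [0.5266 0.2398 0.1632] rect [0.5264 0.2393] [0.0183 0.0219] 85.0029296875
rack 0.10893354724853564 ((0.5260119438171387, 0.23599113523960114), (0.0583074688911438, 0.06194548308849335), 85.67662048339844)
```

Emit:
{"method": "play_rows", "body": {
  "targets": "0.5 -0.35 1 0 0 -0.007 1; 0.1 -0.05 1 0 0 0 1; 0 0 0.3 0 0 0 1; 0 0 0 0 0 0 1; 0 0 0 0 0 0 1"
}}

```text
time: 14.0
position: [0.5261, 0.2307, 0.3042]
tool_rot: [2.302, 2.136, 0.004]
ft_force: [-0.8, 0.6, -0.6]
grip_width: 1.0
```

```bash
python3 -c "
from h import *
go(.5257,.230,.301,-.074)"
```

```text
t 14.0 pos [0.5261 0.2307 0.3042] shift cm [-0.07 -0.04  0.32] turn [ 0.003 -0.001 -0.001] F [-0.78  0.61 -0.56] grip 1.0 j [-0.74  0.23  0.33  1.78 -0.08  1.14 -0.47]
```

Well aligned, at a good height (grasp point z ≈ 0.140). I'll grip with 40 N.

Emit:
{"method": "play_rows", "body": {
  "targets": "0 0 0.2 0 0 0 -1; 0 0 0 0 0 0 -1; 0 0 0 0 0 0 -1; 0 0 0 0 0 0 -1; 0 0 0 0 0 0 -1; 0 0 0 0 0 0 -1; 0 0 0 0 0 0 -1; 0 0 0 0 0 0 -1; 0 0 0 0 0 0 -1",
  "newtons": 40
}}

```text
time: 15.12
position: [0.5264, 0.2306, 0.3028]
tool_rot: [2.302, 2.136, 0.006]
ft_force: [-0.2, -1.1, -1.3]
grip_width: 0.251
```

```bash
python3 -c "
from h import *
go(.5257,.230,.301,-.074)"
```

```text
t 15.12 pos [0.5264 0.2306 0.3028] shift cm [-0.07 -0.06  0.18] turn [ 0.003 -0.002 -0.001] F [-0.24 -1.09 -1.29] grip 0.251 j [-0.74  0.24  0.33  1.78 -0.08  1.13 -0.47]
```

Emit:
{"method": "play_rows", "body": {
  "targets": "0 0 -1 0 0 0 -1; 0 0 -1.5 0 0 0 -1; 0 0 -1.7 0 0 0 -1; 0 0 -1.7 0 0 0 -1; 0 0 -1.7 0 0 0 -1; 0 0 -1.7 0 0 0 -1; 0 0 -1.7 0 0 0 -1; 0 0 -1.2 0 0 0 -1; 0 0 -0.5 0 0 0 -1; 0 0 0 0 0 0 -1; 0 0 0 0 0 0 -1"
}}

```text
time: 16.5
position: [0.5258, 0.2302, 0.4394]
tool_rot: [2.302, 2.136, 0.007]
ft_force: [0.7, 0.5, -1.0]
grip_width: 0.248
```

```bash
python3 -c "
from h import *
c,s=np.cos(-.170),np.sin(-.170); ex=np.array([c,s]);ey=np.array([-s,c]);o=np.array([.5401,-.1616]);p=o+.040*ey+.0000*ex;print(p)
plan(*p,.43,-.170,9,-1);grab('wrist','w12')"
```

```text
[ 0.54686729 -0.12217661]
t 16.5 pos [0.5258 0.2302 0.4394] shift cm [-34.98   4.74   0.87] turn [ 0.004 -0.003  0.095] F [ 0.71  0.47 -0.97] grip 0.248 j [-0.76  0.14  0.33  1.61 -0.05  1.39 -0.49]
-3.89 0.53 0.10 0.000 -0.000 0.011 -1; -3.88 0.57 0.10 0.000 -0.000 0.011 -1; -3.87 0.61 0.10 0.000 -0.000 0.011 -1; -3.87 0.65 0.10 0.000 -0.000 0.011 -1; -3.86 0.69 0.10 0.000 -0.000 0.011 -1; -3.85 0.73 0.10 0.000 -0.000 0.011 -1; -3.85 0.77 0.10 0.000 -0.000 0.011 -1; -3.84 0.81 0.10 0.000 -0.000 0.011 -1; -3.83 0.85 0.10 0.000 -0.000 0.011 -1;
```

View pics/w12.png

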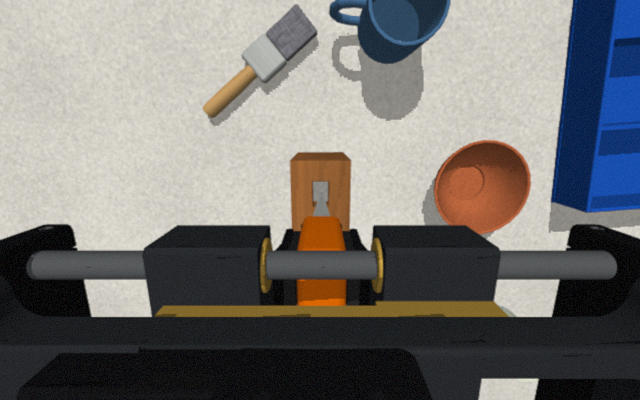

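The gauge is held, with the blade tip at about (320,205), clear of the rack slot at (320,190). I'll carry it over the slot.

Emit:
{"method": "play_rows", "body": {
  "targets": "-2.5 0.3 0 0 0 0.01 -1; -3.9 0.5 0 0 0 0.01 -1; -3.9 0.6 0 0 0 0.01 -1; -3.9 0.6 0 0 0 0.01 -1; -3.9 0.7 0 0 0 0.01 -1; -3.9 0.7 0 0 0 0.01 -1; -3.9 0.7 0 0 0 0.01 -1; -3.5 0.7 0 0 0 0.01 -1; -2.5 0.5 0 0 0 0.01 -1; -1 0.2 0 0 0 0 -1; 0 0 0 0 0 0 -1; 0 0 0 0 0 0 -1"
}}

```text
time: 18.05
position: [0.5355, -0.1274, 0.4352]
tool_rot: [-2.414, -2.01, 0.006]
ft_force: [0.2, 0.6, -1.7]
grip_width: 0.251
```

```bash
python3 -c "
from h import *
plan(.5469,-.1222,.43,-.170,1,-1)"
```

```text
t 18.05 pos [ 0.5355 -0.1274  0.4352] shift cm [0.72 1.02 0.51] turn [-0.003  0.003 -0.012] F [ 0.19  0.58 -1.68] grip 0.251 j [-0.39  0.1   0.63  1.68 -0.06  1.39  0.06]
0.72 1.02 0.51 -0.003 0.003 -0.012 -1;
```

Emit:
{"method": "play_rows", "body": {
  "targets": "0.5 0.8 0.5 0 0.003 -0.01 -1; 0.1 0.1 0 0 0 0 -1; 0 0 0 0 0 0 -1; 0 0 0 0 0 0 -1"
}}

```text
time: 18.55
position: [0.5469, -0.1193, 0.4293]
tool_rot: [-2.394, -2.028, 0.002]
ft_force: [-0.8, -0.6, -0.9]
grip_width: 0.254
```

```bash
cat >> h.py <<'E'
EX=np.array([np.cos(-.170),np.sin(-.170)]);EY=np.array([-EX[1],EX[0]]);O=np.array([.5401,-.1616])
def tip():
    s=ctrl.get_state();R=Ro.from_rotvec(s['tool_rot']).as_matrix();p=s['position']+R@[0,0,.2878]
    f=s['ft_force'];print('tip jig mm',((p[:2]-O)@EX*1000).round(1),((p[:2]-O)@EY*1000).round(1),'z',(p[2]*1000).round(1),'depth below throat',(95-p[2]*1000).round(1),'Fx,Fy,Fz jig',(f[:2]@EX).round(2),(f[:2]@EY).round(2),f[2].round(2))
E
python3 -c "
from h import *
go(.5469,-.1222,.40,-.170);tip();d=grab('wrist','w13');grab('side','s13');grab('top','t13')
d=load('side' and 's13');cv2.imwrite('pics/s13c.png',cv2.resize(d['pixels'][190:320,300:430],None,fx=4.5,fy=4.5,interpolation=cv2.INTER_CUBIC))"
```

```text
t 18.55 pos [ 0.5469 -0.1193  0.4293] shift cm [-0.29  0.06  2.93] turn [-0.004 -0.001  0.005] F [-0.8  -0.64 -0.95] grip 0.254 j [-0.4   0.13  0.62  1.66 -0.08  1.38  0.07]
tip jig mm -1.5 43.3 z 141.5 depth below throat -46.5 Fx,Fy,Fz jig -0.68 -0.77 -0.95
```

View pics/w13.png

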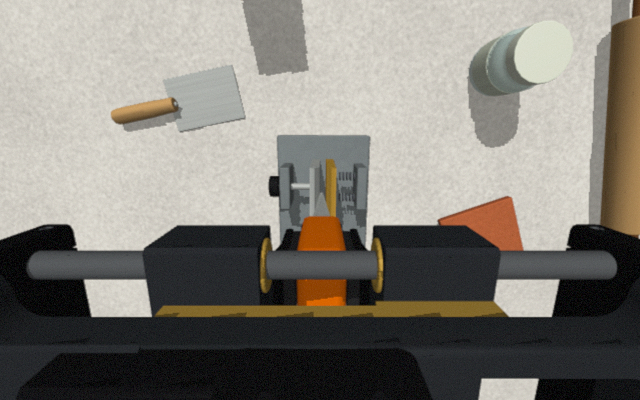

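View pics/s13c.png

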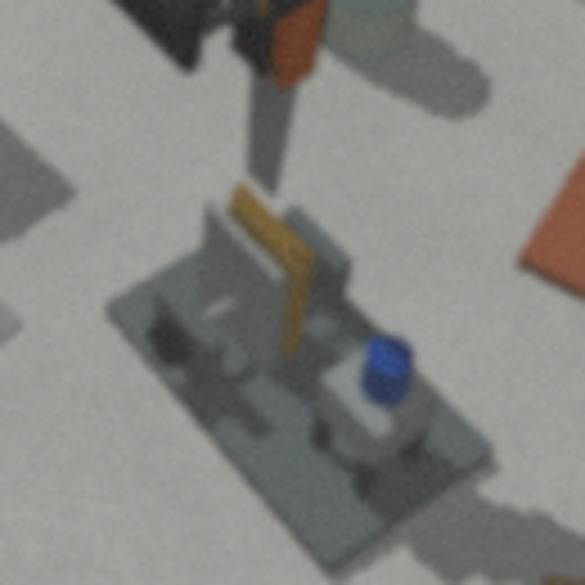

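The wrist and side views show the blade tip above the slot, at wrist (322,207). I'll descend into the flare.

Emit:
{"method": "play_rows", "body": {
  "targets": "-0.2 0 1 -0.004 0 0.005 -1; 0 0 1 0 0 0 -1; 0 0 0.8 0 0 0 -1; 0 0 0.3 0 0 0 -1; 0 0 0 0 0 0 -1"
}}

```text
time: 19.32
position: [0.5459, -0.1221, 0.3955]
tool_rot: [-2.403, -2.021, -0.001]
ft_force: [-0.1, 0.0, -1.2]
grip_width: 0.251
```

```bash
python3 -c "
from h import *
go(.5469,-.1222,.35,-.170);tip();d=grab('wrist','w14')
cv2.imwrite('pics/w14c.png',cv2.resize(d['pixels'][120:260,260:390],None,fx=4.2,fy=4.2,interpolation=cv2.INTER_CUBIC))"
```

```text
t 19.32 pos [ 0.5459 -0.1221  0.3955] shift cm [0.   0.1  4.55] turn [-0.001 -0.001 -0.002] F [-0.13  0.04 -1.2 ] grip 0.251 j [-0.39  0.14  0.62  1.71 -0.09  1.31  0.08]
tip jig mm -1.1 40.3 z 107.7 depth below throat -12.7 Fx,Fy,Fz jig -0.13 0.02 -1.2
```

View pics/w14c.png

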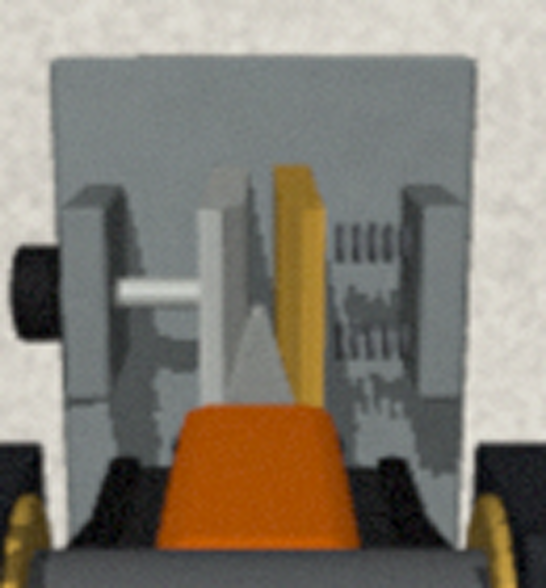

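The blade tip at crop (260,308) sits centrally between the steel inner edge (~248) and the brass (~275). I'll go on down.

Emit:
{"method": "play_rows", "body": {
  "targets": "0 0.05 1 0 0 0 -1; 0 0 1 0 0 0 -1; 0 0 0.8 0 0 0 -1; 0 0 0.3 0 0 0 -1; 0 0 0 0 0 0 -1"
}}

```text
time: 20.0
position: [0.5465, -0.1221, 0.3625]
tool_rot: [-2.403, -2.022, -0.001]
ft_force: [-1.4, -0.0, -1.6]
grip_width: 0.246
```

```bash
python3 -c "
from h import *
go(.5469,-.1222,.35,-.170);tip()"
```

```text
t 20.0 pos [ 0.5465 -0.1221  0.3625] shift cm [-0.01  0.04  1.25] turn [-0.    -0.001 -0.002] F [-1.45 -0.02 -1.6 ] grip 0.246 j [-0.38  0.17  0.62  1.76 -0.11  1.25  0.09]
tip jig mm -0.4 40.5 z 74.7 depth below throat 20.3 Fx,Fy,Fz jig -1.42 -0.27 -1.6
```

Emit:
{"method": "play_rows", "body": {
  "targets": "0 0 0.5 0 0 0 -1; 0 0 0.5 0 0 0 -1; 0 0 0 0 0 0 -1; 0 0 0 0 0 0 -1"
}}

```text
time: 20.5
position: [0.5468, -0.1221, 0.3523]
tool_rot: [-2.404, -2.022, -0.003]
ft_force: [0.2, 0.1, -1.8]
grip_width: 0.249
```

```bash
python3 -c "
from h import *
tip();grab('wrist','w15');tip()"; python3 m4.py w14; python3 m4.py w15
```

```text
tip jig mm 0.1 40.5 z 64.5 depth below throat 30.5 Fx,Fy,Fz jig 0.17 0.16 -1.81
tip jig mm 0.0 40.5 z 64.5 depth below throat 30.5 Fx,Fy,Fz jig 0.02 0.12 -1.7
15 []
25 [('steel', 18, 'topx', array([-14. ,  -9.5]), 'allx', array([-14. ,  -9.4]), 'z', np.float64(102.4)), ('brass', 29, 'topx', array([-12.7,  12.2]), 'allx', array([-12.9,  12.2]), 'z', np.float64(103.1))]
35 [('steel', 1113, 'topx', array([-16.3,  41.7]), 'allx', array([-16.9,  42. ]), 'z', np.float64(305.6)), ('brass', 1065, 'topx', array([-14.1,  12.1]), 'allx', array([-17. ,  14.1]), 'z', np.float64(256.4))]
45 [('steel', 816, 'topx', array([-17.1,  39.6]), 'allx', array([-17.2,  40.6]), 'z', np.float64(261.1)), ('brass', 732, 'topx', array([-17.2,  14.3]), 'allx', array([-17.2,  14.3]), 'z', np.float64(256.8))]
55 [('steel', 1972, 'topx', array([-20.6,  48.5]), 'allx', array([-21.1,  49.1]), 'z', np.float64(295.2)), ('brass', 1892, 'topx', array([-18.4,  15. ]), 'allx', array([-19.6,  15.9]), 'z', np.float64(237.0))]
65 [('steel', 35917, 'topx', array([-48. ,  47.8]), 'allx', array([-49. ,  48.9]), 'z', np.float64(32
[... 257 characters left out ...]
-12.3,  12. ]), 'allx', array([-15.8,  15.1]), 'z', np.float64(213.3))]
45 [('steel', 776, 'topx', array([-16.2,  40.8]), 'allx', array([-16.2,  41.6]), 'z', np.float64(218.3)), ('brass', 714, 'topx', array([-16.2,  15.3]), 'allx', array([-16.2,  15.3]), 'z', np.float64(213.4))]
55 [('steel', 1961, 'topx', array([-19.6,  47.7]), 'allx', array([-20. ,  48.9]), 'z', np.float64(245.2)), ('brass', 1958, 'topx', array([-17.5,  16.2]), 'allx', array([-18.6,  17.4]), 'z', np.float64(193.3))]
65 [('steel', 35940, 'topx', array([-48. ,  47.8]), 'allx', array([-49. ,  48.9]), 'z', np.float64(279.8)), ('brass', 9677, 'topx', array([-47.5,  40.5]), 'allx', array([-48.7,  41.9]), 'z', np.float64(269.1))]
```

```bash
cat > br.py <<'E'
from h import *
def brass(tag):
    d=load(tag);W=world(d);hsv=cv2.cvtColor(d['pixels'],cv2.COLOR_BGR2HSV);H,S,V=[hsv[...,i] for i in range(3)]
    L=np.stack([(W[...,:2]-O)@EX,(W[...,:2]-O)@EY,W[...,2]],-1)*1000
    b=(d['depth']>0)&(abs(L[...,2]-102.5)<3)&(L[...,1]>8)&(L[...,1]<72)&(L[...,0]>-4)&(L[...,0]<25)&(S>100)&(H>13)&(H<32)
    # per row outer edge & mean
    rows=[(L[r][b[r]][:,0].min(),L[r][b[r]][:,0].max(),L[r][b[r]][:,0].mean()) for r in range(400) if b[r].sum()>4]
    st=(d['depth']>0)&(abs(L[...,2]-102.5)<3)&(L[...,1]>8)&(L[...,1]<72)&(L[...,0]>-22)&(L[...,0]<-2)&(S<60)
    rs=[(L[r][st[r]][:,0].min(),L[r][st[r]][:,0].mean()) for r in range(400) if st[r].sum()>4]
    print(tag,'brass n',b.sum(),'inner,outer,mean',np.median(rows,0).round(2) if rows else None,'steel outer,mean',np.median(rs,0).round(2) if rs else None)
import sys
for t in sys.argv[1:]: brass(t)
E
python3 br.py w5 w6 w9 w13 w14 w15 t9 t13
```

```text
w5 brass n 1099 inner,outer,mean [ 5.84 12.28  9.04] steel outer,mean [-14.01 -10.67]
w6 brass n 1120 inner,outer,mean [ 5.98 12.39  9.06] steel outer,mean [-13.99 -10.58]
w9 brass n 553 inner,outer,mean [ 5.79 12.06  8.95] steel outer,mean [-13.69 -10.52]
w13 brass n 315 inner,outer,mean [ 6.08 12.04  9.12] steel outer,mean [-13.68 -10.57]
w14 brass n 349 inner,outer,mean [ 5.66 11.98  8.85] steel outer,mean [-13.69 -10.48]
w15 brass n 371 inner,outer,mean [ 5.74 12.57  9.15] steel outer,mean [-13.8  -10.65]
t9 brass n 62 inner,outer,mean [ 3.53 10.42  6.79] steel outer,mean [-16.42 -13.63]
t13 brass n 7 inner,outer,mean None steel outer,mean [-15.51 -14.12]
```

The brass plate's position can be tracked to about 0.3 mm in the wrist image, with its outer edge at about 12.2 mm at rest. I'll go down in small steps.

Emit:
{"method": "play_rows", "body": {
  "targets": "0 0 0.4 0 0 0 -1; 0 0 0.3 0 0 0 -1; 0 0 0 0 0 0 -1; 0 0 0 0 0 0 -1"
}}

```text
time: 21.05
position: [0.5466, -0.1221, 0.3448]
tool_rot: [-2.403, -2.022, -0.002]
ft_force: [-0.6, 0.5, -1.4]
grip_width: 0.251
```

```bash
python3 -c "
from h import *
tip();grab('wrist','w16');tip()"; python3 br.py w16
```

```text
tip jig mm -0.2 40.5 z 57.0 depth below throat 38.0 Fx,Fy,Fz jig -0.7 0.37 -1.38
tip jig mm -0.2 40.5 z 57.0 depth below throat 38.0 Fx,Fy,Fz jig -0.58 -1.14 -1.83
w16 brass n 356 inner,outer,mean [ 5.97 12.04  8.99] steel outer,mean [-14.08 -10.68]
```

Emit:
{"method": "play_rows", "body": {
  "targets": "0 0 0.3 0 0 0 -1; 0 0 0.3 0 0 0 -1; 0 0 0 0 0 0 -1; 0 0 0 0 0 0 -1"
}}

```text
time: 21.6
position: [0.5466, -0.1222, 0.3395]
tool_rot: [-2.403, -2.022, -0.003]
ft_force: [-1.2, 0.5, 0.8]
grip_width: 0.248
```

```bash
python3 -c "
from h import *
tip();grab('wrist','w17');tip()"; python3 br.py w17
```

```text
tip jig mm -0.2 40.6 z 51.7 depth below throat 43.3 Fx,Fy,Fz jig -1.24 0.28 0.78
tip jig mm -0.2 40.5 z 51.7 depth below throat 43.3 Fx,Fy,Fz jig -1.38 -0.24 0.35
w17 brass n 358 inner,outer,mean [ 5.86 12.39  9.1 ] steel outer,mean [-13.98 -10.56]
```

Emit:
{"method": "play_rows", "body": {
  "targets": "0 0 0.3 0 0 0 -1; 0 0 0.3 0 0 0 -1; 0 0 0 0 0 0 -1; 0 0 0 0 0 0 -1"
}}

```text
time: 22.15
position: [0.5466, -0.1225, 0.3352]
tool_rot: [-2.403, -2.022, -0.004]
ft_force: [-0.7, -0.1, 1.7]
grip_width: 0.251
```

```bash
python3 -c "
from h import *
tip();grab('wrist','w18');tip()"; python3 br.py w18
```

```text
tip jig mm 0.1 40.5 z 47.4 depth below throat 47.6 Fx,Fy,Fz jig -0.67 -0.19 1.7
tip jig mm 0.1 40.5 z 47.4 depth below throat 47.6 Fx,Fy,Fz jig -1.13 0.68 0.95
w18 brass n 371 inner,outer,mean [ 6.64 13.1   9.78] steel outer,mean [-14.1  -10.79]
```

The brass has given about 0.7 mm. The side force is near zero, so both plates are bearing on the blade. A little deeper.

Emit:
{"method": "play_rows", "body": {
  "targets": "0 0 0.4 0 0 0 -1; 0 0 0.4 0 0 0 -1; 0 0 0.2 0 0 0 -1; 0 0 0 0 0 0 -1; 0 0 0 0 0 0 -1"
}}

```text
time: 22.82
position: [0.5468, -0.1228, 0.3281]
tool_rot: [-2.403, -2.021, -0.007]
ft_force: [-1.6, 0.8, 1.7]
grip_width: 0.248
```

```bash
python3 -c "
from h import *
tip();grab('wrist','w19');tip();go(.5469,-.1222,.35,-.170)
d=load('w19');cv2.imwrite('pics/w19c.png',cv2.resize(d['pixels'][80:300,220:420],None,fx=2.7,fy=2.7,interpolation=cv2.INTER_CUBIC))"; python3 br.py w19
```

```text
tip jig mm 0.6 40.5 z 40.3 depth below throat 54.7 Fx,Fy,Fz jig -1.73 0.47 1.7
tip jig mm 0.5 40.5 z 40.2 depth below throat 54.8 Fx,Fy,Fz jig -1.68 0.33 2.49
t 22.88 pos [ 0.5468 -0.1228  0.328 ] shift cm [ 0.07  0.   -2.2 ] turn [ 0.002 -0.004 -0.002] F [-1.6   0.61  2.49] grip 0.253 j [-0.37  0.2   0.62  1.8  -0.13  1.18  0.11]
w19 brass n 367 inner,outer,mean [ 7.49 13.71 10.49] steel outer,mean [-14.01 -10.65]
```

View pics/w19c.png

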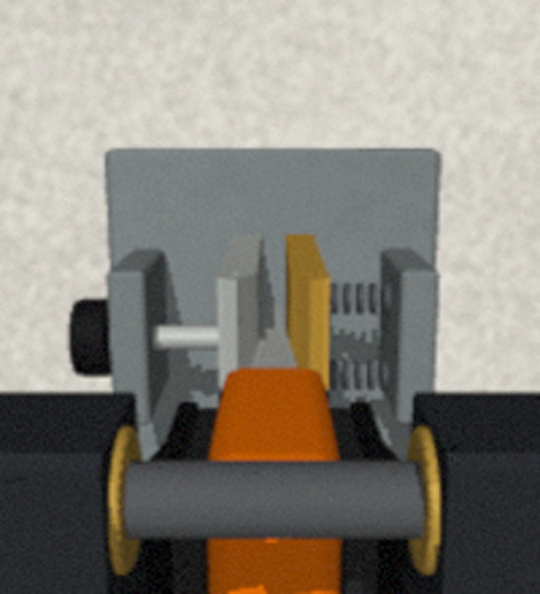

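The blade sits between the plates at crop (275,345), with the brass pushed back about 1.5 mm. I'll let it settle and check again.

Emit:
{"method": "play_rows", "body": {
  "targets": "0 0 0 0 0 0 -1; 0 0 0 0 0 0 -1; 0 0 0 0 0 0 -1; 0 0 0 0 0 0 -1"
}}

```text
time: 23.38
position: [0.5468, -0.1228, 0.328]
tool_rot: [-2.403, -2.021, -0.007]
ft_force: [-1.4, 0.6, 2.7]
grip_width: 0.248
```

```bash
python3 -c "
from h import *
tip();grab('wrist','w20');d=grab('side','s20');tip();go(.5469,-.1222,.35,-.170)
cv2.imwrite('pics/s20c.png',cv2.resize(d['pixels'][190:320,300:430],None,fx=4.5,fy=4.5,interpolation=cv2.INTER_CUBIC))"; python3 br.py w20; python3 m4.py s20|head -1
```

```text
tip jig mm 0.5 40.5 z 40.2 depth below throat 54.8 Fx,Fy,Fz jig -1.49 0.32 2.7
tip jig mm 0.6 40.5 z 40.2 depth below throat 54.8 Fx,Fy,Fz jig -2.15 0.2 1.53
t 23.48 pos [ 0.5469 -0.1228  0.328 ] shift cm [ 0.07 -0.   -2.2 ] turn [ 0.002 -0.004 -0.002] F [-2.09  0.56  1.53] grip 0.247 j [-0.37  0.2   0.62  1.8  -0.13  1.18  0.11]
w20 brass n 365 inner,outer,mean [ 7.53 13.75 10.57] steel outer,mean [-14.02 -10.68]
knob top z 0.11034746866094085 [ 0.5249 -0.224 ] [0.019  0.0135]
```

View pics/s20c.png

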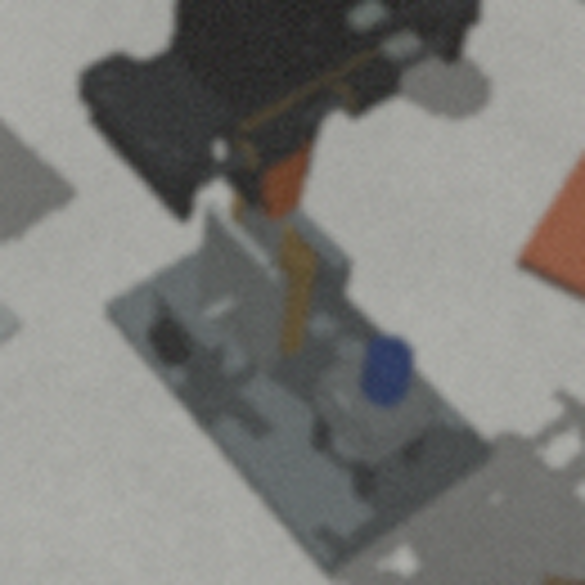

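Everything is steady: the pin is home at crop (387,370), the gauge is upright in the slot, and nothing has drifted. I'm handing the job in.

```bash
python3 -c "
from h import *
print(ctrl.close_job())"
```

```text
the job is handed in; nothing more can be done
None
```

I put the index pin in the jig's pin block and let it go. I then slid the taper gauge between the plates and handed the job in at about 23.5 s, still gripping it. The hand-in gave no verdict.

**Pin:** the wrist camera put the knob top at 0.111 m above the table, against 0.112 m for fully home with a camera that reads about 1 mm low. The knob centre was about 1 mm from the hole centre. The side view before hand-in still showed it upright and in place.

**Gauge:**
- **Depth:** the tip was about 55 mm below the throat and within 1 mm of mid-slot. It was held at 40 N, upright and aligned with the jig to under 0.01 rad by the tool pose.
- **Brass plate:** its outer edge moved from about 12.2 to 13.75 mm in the jig's x, a push-back of about 1.5 mm. The steel plate did not move.
- **Drag:** the net side force was about -2 N and the upward force rose about 3–4 N, so both plates should be bearing at roughly 8–10 N. I worked this out from the wrist force and did not measure the contacts directly.
- **Steadiness:** position and depth did not change over the last 0.5 s.

**Checks that disagreed:** the plates' outer edges suggested a gap of about 6.1 mm, while their inner faces and the point of first contact (40–43 mm depth) pointed to about 7.4 mm. The top and side cameras also differed from the wrist camera by 2–5 mm, so I used the wrist camera for the fits.

I never touched the bystanders, but I did not measure their positions again at the end.

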